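Flip open the tall tea caddy

TASK

Open the tall one of the two wooden tea caddies: push its lid up from under the front lip with the fingertips and on past upright, until it leans back against its stop and stays open by itself. Do not grip or fling the lid, do not lift the caddy or shift it by more than a finger's width (20 mm), and leave the low caddy shut and everything else where it stands.

Things in the scene. Friction and masses are not known exactly. Their poses are not given: they have to be found in the camera images.
- tall_caddy: The tall tea caddy: a loose plain light-wood box, 110 mm deep (its x) by 104 mm wide (its y), 95 mm high to the rim, about 1.3 kg, full of tea sachets, with a hinged lid of the same wood. Origin: centre of its underside. Its x axis points from the front (lip side, towards the robot) to the hinge side, z up.
- tall_caddy_hinge (a point): Point on the lid's hinge axis of the tall caddy, midway across its width: at the back rim, 55 mm behind the caddy's centre and 95 mm above its underside. The hinge axis runs along the caddy's y.
- tall_caddy_lip (a point): Middle of the front edge of the tall caddy's lid, on the underside of the lid; it moves with the lid, 132 mm from the hinge axis. The lid (104 mm wide, 10 mm thick, 0.12 kg) overhangs the front of the box by 22 mm over its whole width: this lip is what a fingertip can get under. With the lid shut its underside is 96 mm above the worktop.
- tall_caddy_lid (a joint): Angle of the tall caddy's lid: 0 shut, grows as it opens upward and away from the robot, 1.57 upright, 1.95 at its stop leaning back. The hinge is light, with no spring: the lid drops shut if let go before about 1.4 and, let go past upright (1.6 and more), falls on to its stop by its own weight.
- tall_caddy_top: Outer panel of the tall caddy's lid, 124 x 96 mm, 5 mm thick, fixed on the lid's upper face 4 mm in from its edges; origin on the hinge axis.
- low_caddy: The low caddy: the same make, depth, width and lid, but only 55 mm high to the rim; loose, 1.3 kg. Origin: centre of its underside, axes as for the tall caddy. The two may stand either way round.
- low_caddy_lid (a joint): Angle of the low caddy's lid, 0 shut; works as the tall one's.
- mug: Striped mug, 86 x 120 x 90 mm, loose, standing left of the work near the worktop's front. Origin: centre of its underside.
- garlic: Garlic bulb, 60 x 57 x 58 mm, loose, near the front right. Origin: centre of its underside.
- teaspoon: Steel teaspoon, 130 x 26 x 11 mm, loose, lying near the front edge. Origin: under its middle; its x runs along it.

How it is judged:
On the way:
1. the tall caddy's lid is pushed up by the fingers, between 0.3 and 1.5 rad (value of joint tall_caddy_lid between 0.3 and 1.5 rad and contact force between the fingers and tall_caddy_lid above 0.05 N), for 0.1 s.
At the end, for the whole second after the job is handed in: The tall caddy's lid leans back at its stop (over 1.8 rad) at rest and untouched; the tall caddy stands upright within 20 mm of where it stood; the low caddy is shut (under 0.05 rad) within 30 mm of its place; mug, garlic and teaspoon within 25 mm of theirs (value of joint tall_caddy_lid above 1.8 rad and velocity of joint tall_caddy_lid below 0.1 rad/s and angle between tall_caddy's own z axis and vertical below 0.05 rad and height (world z) of tall_caddy below 0.006 m and distance of tall_caddy from where it was at the start of the episode below 0.02 m and linear speed of tall_caddy below 0.02 m/s and value of joint low_caddy_lid below 0.05 rad and distance of low_caddy from where it was at the start of the episode below 0.03 m and distance of each of mug, garlic, teaspoon from where it was at the start of the episode below 0.025 m).
It fails at once if the tall caddy is shifted more than 20 mm or lifted more than 12 mm (distance of tall_caddy from where it was at the start of the episode above 0.02 m or height (world z) of tall_caddy above 0.012 m).
It fails at once if the lid is flung (faster than 5 rad/s) (velocity of joint tall_caddy_lid above 5 rad/s).
It fails at once if the lid is gripped: squeezed on its outer panel by the fingers (over 2 N) while it is raised (contact force between the fingers and tall_caddy_top above 2 N and value of joint tall_caddy_lid above 0.1 rad).
It fails at once if the low caddy is opened (over 0.15 rad), shifted more than 30 mm or lifted (value of joint low_caddy_lid above 0.15 rad or distance of low_caddy from where it was at the start of the episode above 0.03 m or height (world z) of low_caddy above 0.012 m).
It fails at once if the mug, garlic or teaspoon is moved more than 25 mm (distance of any of mug, garlic, teaspoon from where it was at the start of the episode above 0.025 m).
It also fails if it takes over 40 s, if anything falls off the work surface, if the arm or the gripper's body presses on something with over 40 N, if the wrist force passes 120 N, or if a joint passes its speed limit or range.

ROBOT

A 7-joint arm with a two-finger parallel gripper is mounted at the origin on a cart in front of the work surface, level with it; the furniture and walls round the work are solid. World frame = base frame: x ahead of the robot, y to its left, z up, the work surface at z = 0. Lengths are in m, angles in rad, forces in N, time in s.
With the tool pointing down it reaches from about 0.425 to 0.925 m from the base axis. Payload 6.8 kg.
Tool frame: the origin (TCP) lies at the very end of the fingers, on their centre line; the grasp point (between the pads) lies 19 mm behind it; z points along the fingers, y is the line along which they close (so a half turn about z gives the same grasp; the last joint's range is limited). The gripper opens to 85 mm and grips with 20 to 120 N. Pads are 22 mm wide; open, the fingers measure 114 mm over their backs; the gripper's body (76 mm by 85 mm) begins 54 mm behind the grasp point. The pads swing forward as they close: fully open they stand 13 mm farther back than shut.
Start: joints at [-0.108, 0.477, 0.022, 1.555, -0.011, 1.109, -0.083], TCP at [0.675, 0, 0.231] pointing down, gripper open.
Joint ranges: [-2.96, 2.96], [-0.34, 2.1], [-1.41, 1.46], [0.24, 2.44], [-1.37, 4.51], [0.17, 1.92], [-2.96, 2.96]. Speed limits (rad/s): [2.39, 2.39, 3.14, 3.14, 3.14, 3.14, 3.14].

INTERFACE

Orientations are given as a rotation vector (axis times angle).
In Python, from bench import get_obs, viewer, r gives the robot as it stands. The module is installed in compiled form; this text tells all that it offers.
- The arm moves only by the tool play_rows, never from a script. Its argument "commands" is a list that holds one entry, the list of rows, each a list of 5 numbers: the gripper's target within -1 to 1 (shut at 1, half-way at 0, fully open at -1), then the shift along the tool's x, y, z scaled (see below), then the turn about the tool's z scaled (see below). A call has 1 to 12 rows; each row is the pose to reach, as a shift and turn from the pose commanded when the call began, along the tool's axes at that moment; what a row does not reach only later rows make up. The controller multiplies each number of a shift by 0.2 m and each number of a turn by pi/2 rad. A row lasts 1/12 s, in which the tool goes at most 41.7 mm and 7.16 degrees, less where a joint would pass 70% of its speed; a pose out of reach is approached as far as the arm can. A call with a number of a shift or a turn outside -1 to 1 is refused whole. A call with a gripper value outside its range is refused whole. The fingers move at their own pace and stop on an object; "grip_force" is the grip in N (left out, the last holds). Time passes only in rows, so rows that repeat a pose let the fingers close. It gives the time, the measured TCP pose, the force, the opening and the grip force at its end, in the units of the state.
- get_obs(): the state, without advancing time (a new reading comes with each control period).
- viewer.grab_frame(name): name is "scene" or "side" or "wrist"; returns a dict with "pixels" (400x640x3 uint8, red, green, blue), "fovy" (degrees; the focal length in pixels is half the picture's height over the tangent of half this angle, whatever the lens; pixels are square), "cx", "cy" (the principal point, pixels), "world_to_cam" (4x4, takes a point from world to camera coordinates); the wrist camera has in their place "hand_eye" (4x4, takes a point from camera to tool coordinates, whose origin is the TCP and whose axes are the flange's). Camera axes: x right, y up, looking along -z (the intrinsics and any distortion apply to the point x, -y, -z); pixel columns grow to the right and rows downward; lengths in m; the calibration is good to about 2 mm. A picture is of the moment at which its call begins: read the wrist's pose just before it. There is no depth.
- r.hand_in(): hands the job in; it is judged then, once.
Trained networks look in a picture, given as the dict that the camera call returned (one of the last four; its "shot" number tells which), for a name from the list of things; names that differ only in an ending like _2 or _b are one class to them, and where a whole thing is asked for, a point or a joint stands for the part that bears it (a point fixed in the world has none). Each returns a list of dicts, best first, with "score" (0 to 1); they miss things now and then, are a little off and sometimes report something else, mostly with a low value. They report only what shows in the picture. A call takes as long as a camera call.
- viewer.trace(picture, thing): "pixels" (400x640 bool, what is visible of it) and "rect" ([left, top, right, bottom] in pixels, round what is visible of it).
The state is a dict: "clock": time; "joints": joint angles; "qvel": joint speeds; "tau": joint torques, N m; "tcp_pos": TCP position; "orientation": TCP orientation; "contact_force": force on the tool from outside, world axes, zero at the start; "moment": the same for the moment, N m; "grip_width": finger opening in m; "gripper_force": force on a finger pad.
Only numpy, scipy, OpenCV 4.12 (cv2) and the standard library are available. Lean on these libraries where they do the work, as an engineer would, in place of code of your own. Each camera call takes 0.05 s, during which the arm holds its last target. There are 200 camera calls.

## Working session

There is one attempt and no reset: what is moved stays moved. The work goes in short steps, Python scripts to look and compute and a tool call to move; the robot and the scene stay as the last step left them, time stands still between calls to the robot, and variables do not carry over. Pictures are saved under pics/ and viewed, at most 10 in all, crops included, and the job is handed in when it is done.

Besides the shell and the picture viewer there is one more tool, called after "Call:" as name([rows], argument=value, ...), one row to a line, values as JSON. play_rows: Moves the arm, as the interface text tells. Shifts and turns lie within -1 to 1; 1 stands for 0.2 m of shift or pi/2 rad of turn. Its arguments: {"type":"object","properties":{"commands":{"type":"array","items":{"type":"array","items":{"type":"array","items":{"type":"number","minimum":-1,"maximum":1}}}},"grip_force":{"type":"number"}},"required":["commands"]}

```bash
mkdir -p pics; cat > h.py <<'E'
import numpy as np, cv2
from bench import get_obs, viewer, r
def save(f,n): cv2.imwrite(f'pics/{n}.png',f['pixels'][:,:,::-1])
def cam(f):
    F=f['pixels'].shape[0]/2/np.tan(np.radians(f['fovy'])/2)
    return np.array([[F,0,f['cx']],[0,F,f['cy']],[0,0,1]])
D=np.diag([1,-1,-1,1.])
def proj(f,P,W=None):
    W=f['world_to_cam'] if W is None else W
    P=np.atleast_2d(P); c=(D@W@np.c_[P,np.ones(len(P))].T)[:3]
    u=cam(f)@c; return (u[:2]/u[2]).T
def onplane(f,uv,z,W=None):
    W=f['world_to_cam'] if W is None else W
    T=np.linalg.inv(D@W); d=T[:3,:3]@np.linalg.inv(cam(f))@[*uv,1]; o=T[:3,3]
    return o+d*(z-o[2])/d[2]
E
python3 - <<'E'
from h import *
o=get_obs(); print({k:np.round(v,3) for k,v in o.items()})
for n in ['scene','side']:
    f=viewer.grab_frame(n); save(f,n+'0'); print(n,f.keys(),f['fovy'],np.linalg.inv(f['world_to_cam'])[:3,3])
    for t in ['tall_caddy','tall_caddy_top','low_caddy','mug','garlic','teaspoon']:
        print(t,[(round(d['score'],2),d['rect']) for d in viewer.trace(f,t)][:3])
E
```

```text
{'clock': np.float64(0.0), 'joints': array([-0.108,  0.478,  0.022,  1.556, -0.012,  1.109, -0.083]), 'qvel': array([-0.   , -0.001,  0.001,  0.   , -0.   ,  0.003,  0.   ]), 'tau': array([-1.0000e-03, -5.9644e+01,  1.6080e+00, -2.8119e+01,  1.2000e-02,
        9.0000e-03,  0.0000e+00]), 'tcp_pos': array([ 0.674, -0.   ,  0.23 ]), 'orientation': array([-2.221e+00, -2.221e+00,  2.000e-03]), 'contact_force': array([-0.221,  0.611, -0.652]), 'moment': array([0.045, 0.003, 0.043]), 'gripper_force': np.float64(0.0), 'grip_width': np.float64(0.085)}
scene dict_keys(['pixels', 'fovy', 'cx', 'cy', 'world_to_cam', 'shot']) 53.647636906416786 [0.20239133 0.67831538 0.57385589]
tall_caddy [(0.73, [279.6, 167.4, 349.7, 231.5])]
tall_caddy_top [(0.97, [283.6, 165.1, 344.0, 196.9])]
low_caddy [(0.58, [314.2, 154.5, 366.4, 193.9])]
mug [(0.86, [304.6, 271.0, 356.3, 347.5]), (0.32, [287.7, 168.0, 344.6, 198.6])]
garlic [(0.5, [403.8, 173.9, 425.5, 193.8])]
teaspoon []
side dict_keys(['pixels', 'fovy', 'cx', 'cy', 'world_to_cam', 'shot']) 49.17510737301756 [0.20234451 0.82962425 0.71944743]
tall_caddy []
tall_caddy_top [(0.83, [278.0, 172.9, 334.3, 200.6]), (0.36, [273.4, 175.6, 335.7, 201.2])]
low_caddy [(0.72, [297.9, 155.6, 348.0, 196.3])]
mug [(0.95, [308.9, 267.6, 350.1, 333.1])]
garlic [(0.6, [383.5, 174.2, 402.8, 190.7]), (0.52, [277.2, 171.3, 334.1, 230.1])]
teaspoon [(0.17, [300.2, 156.9, 347.9, 177.3])]
```

View pics/scene0.png

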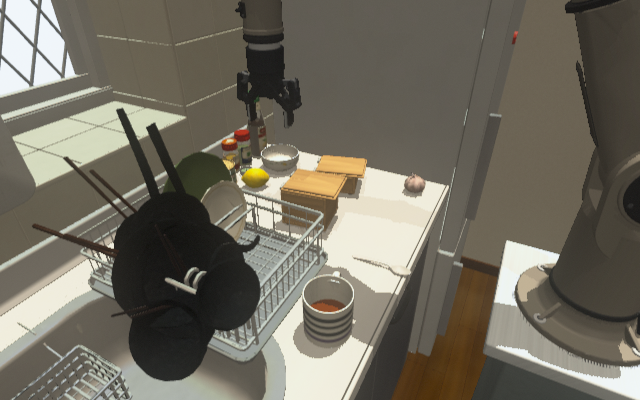

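View pics/side0.png

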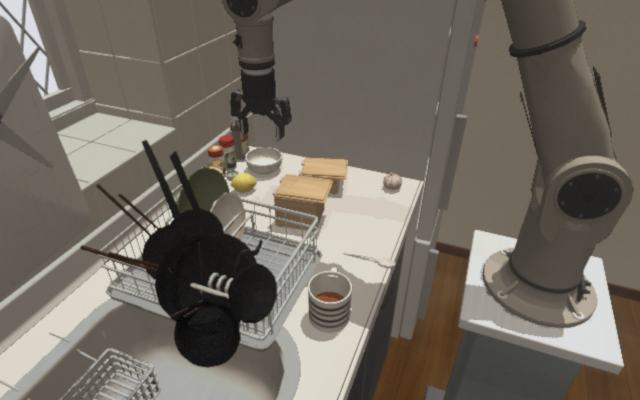

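The tall caddy stands nearer the cameras, with its lid top at about (313,182) in scene. The low one is behind it at about (342,165), the garlic at (414,184), the mug at (328,308) and the spoon at (382,265).

```bash
python3 - <<'E'
from h import *
from scipy.spatial.transform import Rotation as R
o=get_obs()
T=np.eye(4);T[:3,:3]=R.from_rotvec(o['orientation']).as_matrix();T[:3,3]=o['tcp_pos']
for n in ['scene','side','wrist']:
    f=viewer.grab_frame(n)
    W=f['world_to_cam'] if n!='wrist' else np.linalg.inv(T@f['hand_eye'])
    if n=='wrist': save(f,'wrist0'); print(T[:3,:3].round(2),f['hand_eye'].round(3),f['fovy'])
    for t,z in [('tall_caddy_top',.111),('low_caddy_lid',.071),('low_caddy',.071),('mug',.05),('garlic',.03),('teaspoon',.005)]:
        for d in viewer.trace(f,t)[:2]:
            if d['score']<.3: continue
            v,u=np.nonzero(d['pixels']); 
            P=np.array([onplane(f,p,z,W)[:2] for p in np.c_[u,v]],np.float32)
            c,s,a=cv2.minAreaRect(P*1000)
            print(n,t,round(d['score'],2),np.round(c),np.round(s),round(a,1),'mean',(P.mean(0)*1000).round(), cv2.boxPoints((c,s,a)).round().tolist())
E
```

```text
scene tall_caddy_top 0.83 [578. -21.] [126. 100.] 8.2 mean [577. -20.] [[509.0, 19.0], [523.0, -80.0], [648.0, -62.0], [633.0, 37.0]]
scene low_caddy_lid 0.55 [ 587. -192.] [137. 123.] 15.6 mean [ 583. -194.] [[505.0, -151.0], [538.0, -269.0], [669.0, -233.0], [637.0, -115.0]]
scene low_caddy 0.83 [ 578. -154.] [137. 199.] 15.8 mean [ 573. -177.] [[485.0, -77.0], [539.0, -268.0], [671.0, -231.0], [617.0, -40.0]]
scene mug 0.92 [406. 249.] [ 93. 168.] 29.4 mean [404. 257.] [[324.0, 300.0], [406.0, 153.0], [487.0, 198.0], [405.0, 345.0]]
scene garlic 0.77 [ 398. -262.] [54. 98.] 6.4 mean [ 398. -258.] [[366.0, -217.0], [377.0, -314.0], [431.0, -307.0], [420.0, -211.0]]
scene garlic 0.37 [624. -77.] [163. 274.] 16.1 mean [618. -83.] [[507.0, 32.0], [583.0, -231.0], [740.0, -186.0], [664.0, 78.0]]
scene teaspoon 0.64 [377.  56.] [ 23. 123.] 89.2 mean [364.  56.] [[315.0, 46.0], [439.0, 44.0], [439.0, 67.0], [316.0, 69.0]]
side tall_caddy_top 0.85 [574. -22.] [120.  99.] 9.8 mean [574. -19.] [[507.0, 17.0], [524.0, -81.0], [642.0, -60.0], [625.0, 38.0]]
side tall_caddy_top 0.5 [575. -16.]
[... 801 characters left out ...]
[ 0. -0. -1.]] [[ 0.001  0.947  0.323  0.084]
 [ 1.    -0.001 -0.     0.001]
 [ 0.     0.323 -0.947 -0.142]
 [ 0.     0.     0.     1.   ]] 71.87751315068843
wrist tall_caddy_top 0.95 [585. -26.] [122.  94.] 8.2 mean [585. -23.] [[518.0, 11.0], [531.0, -82.0], [652.0, -64.0], [638.0, 29.0]]
wrist low_caddy_lid 0.83 [ 607. -193.] [120. 102.] 15.8 mean [ 609. -191.] [[535.0, -160.0], [563.0, -258.0], [678.0, -226.0], [650.0, -127.0]]
wrist low_caddy 0.93 [ 606. -178.] [126. 130.] 16.5 mean [ 613. -176.] [[527.0, -134.0], [564.0, -258.0], [685.0, -222.0], [648.0, -98.0]]
wrist teaspoon 0.97 [377.  60.] [135.  25.] 0.1 mean [364.  60.] [[310.0, 73.0], [310.0, 48.0], [445.0, 48.0], [445.0, 73.0]]
```

View pics/wrist0.png

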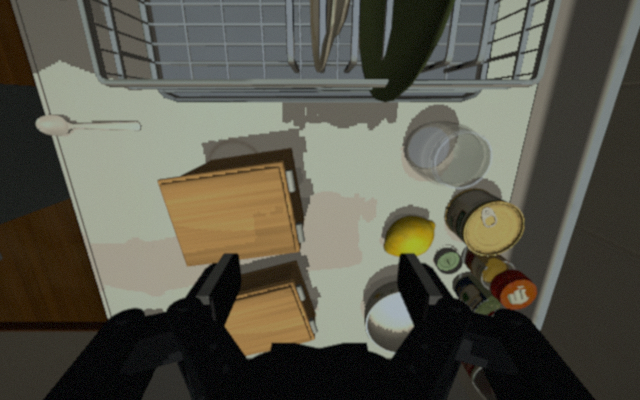

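The wrist picture shows the tall lid at (235,215) and the low lid at (270,320), with the spoon at (90,125) out of the way. The three views agree: tall lid yaw is about +8.5°, the middle of the lip is near (515,-33) mm and the hinge near (645,-13) mm. The tool stays vertical, so I'll push the front edge with the sides of both fingertips, with the camera on the robot side.

Call:
play_rows([
  [[0, -0.03, -0.1, 0, -0.07], [0, -0.05, -0.25, 0, -0.14], [0, -0.08, -0.4, 0, -0.21], [0, -0.1, -0.55, 0, -0.28], [0, -0.1, -0.7, 0, -0.35], [0, -0.1, -0.8, 0, -0.42], [0, -0.1, -0.8, 0, -0.49], [0, -0.1, -0.8, 0, -0.55], [0, -0.1, -0.8, 0, -0.55]],
])

```text
clock: 2.5
tcp_pos: [0.5148, -0.0201, 0.2317]
orientation: [1.082, 2.948, 0.0]
contact_force: [0.4, 0.5, 0.1]
grip_width: 0.0431
gripper_force: 0.0
```

Call:
play_rows([
  [[0, 0.04, -0.08, 0, -0.07], [0, 0.08, -0.16, 0.05, -0.14], [0, 0.125, -0.24, 0.1, -0.21], [0, 0.125, -0.24, 0.15, -0.28], [0, 0.125, -0.24, 0.2, -0.35], [0, 0.125, -0.24, 0.25, -0.42], [0, 0.125, -0.24, 0.3, -0.49], [0, 0.125, -0.24, 0.35, -0.545], [0, 0.125, -0.24, 0.35, -0.545]],
])

```text
clock: 3.25
tcp_pos: [0.4639, -0.0403, 0.1597]
orientation: [0.234, -3.13, -0.001]
contact_force: [-0.4, -0.4, -0.2]
grip_width: 0.0428
gripper_force: 0.0
```

```bash
python3 - <<'E'
from h import *
from scipy.spatial.transform import Rotation as R
o=get_obs()
T=np.eye(4);T[:3,:3]=R.from_rotvec(o['orientation']).as_matrix();T[:3,3]=o['tcp_pos']
print(T.round(3),o['clock'],o['joints'].round(2))
f=viewer.grab_frame('wrist'); save(f,'wrist1')
W=np.linalg.inv(T@f['hand_eye'])
for d in viewer.trace(f,'tall_caddy_top')[:1]:
    v,u=np.nonzero(d['pixels']); P=np.array([onplane(f,p,.111,W)[:2] for p in np.c_[u,v]],np.float32)
    b=cv2.minAreaRect(P*1000); print(d['score'],b,cv2.boxPoints(b).round().tolist())
print(proj(f,[[.515,-.033,.096],[.507,.019,.096],[.523,-.084,.096]],W).round())
E
```

```text
[[-0.989 -0.149 -0.003  0.464]
 [-0.149  0.989  0.    -0.04 ]
 [ 0.003  0.001 -1.     0.16 ]
 [ 0.     0.     0.     1.   ]] 3.25 [ 0.17  0.24 -0.25  2.1   0.08  0.82  1.59]
0.75 ((549.4832153320312, -28.594295501708984), (73.01546478271484, 81.91480255126953), 8.560961723327637) [[507.0, 6.0], [519.0, -75.0], [592.0, -64.0], [579.0, 17.0]]
[[317. 269.]
 [378. 268.]
 [257. 269.]]
```

View pics/wrist1.png

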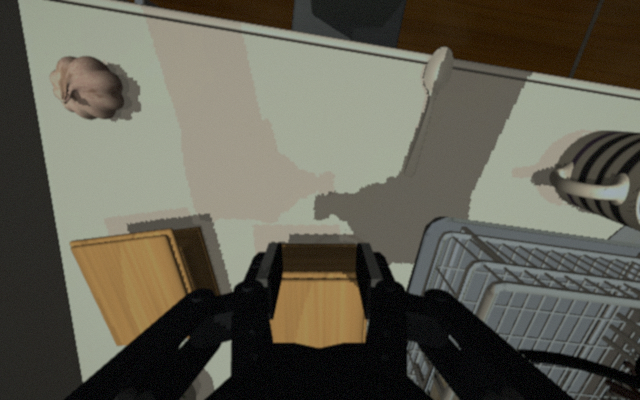

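The wrist view shows the lid's front edge between the fingers at about (317,270), matching the prediction, and the tool is centred on it. Next I descend in front of the lip and approach.

Call:
play_rows([
  [[0, 0, 0, 0.1, 0], [0, 0, 0, 0.2, 0], [0, 0, 0, 0.3, 0], [0, 0, 0, 0.4, 0], [0, 0, 0, 0.46, 0], [0, -0.05, 0, 0.46, 0], [0, -0.1, 0, 0.46, 0], [0, -0.14, 0, 0.46, 0], [0, -0.16, 0, 0.46, 0], [0, -0.17, 0, 0.46, 0], [0, -0.17, 0, 0.46, 0], [0, -0.17, 0, 0.46, 0]],
])

```text
clock: 4.35
tcp_pos: [0.4985, -0.0353, 0.0696]
orientation: [-0.234, 3.133, -0.0]
contact_force: [0.4, 0.0, 0.9]
grip_width: 0.0429
gripper_force: 0.0
```

Call:
play_rows([
  [[0, -0.005, 0, 0, 0], [0, -0.01, 0, 0, 0], [0, -0.015, 0, 0, 0], [0, -0.02, 0, 0, 0], [0, -0.02, 0, 0, 0]],
])

```text
clock: 4.77
tcp_pos: [0.5026, -0.0346, 0.0693]
orientation: [-0.234, 3.133, 0.0]
contact_force: [-0.1, 0.2, -0.5]
grip_width: 0.0424
gripper_force: 0.0
```

```bash
python3 - <<'E'
from h import *
f=viewer.grab_frame('wrist'); cv2.imwrite('pics/w2.png',cv2.resize(f['pixels'][200:400,170:470,::-1],None,fx=2.6,fy=2.6))
o=get_obs();print(o['contact_force'],o['tcp_pos'])
E
```

```text
[-0.31013745  0.2877647  -0.81217467] [ 0.50248102 -0.03460125  0.06929957]
```

View pics/w2.png

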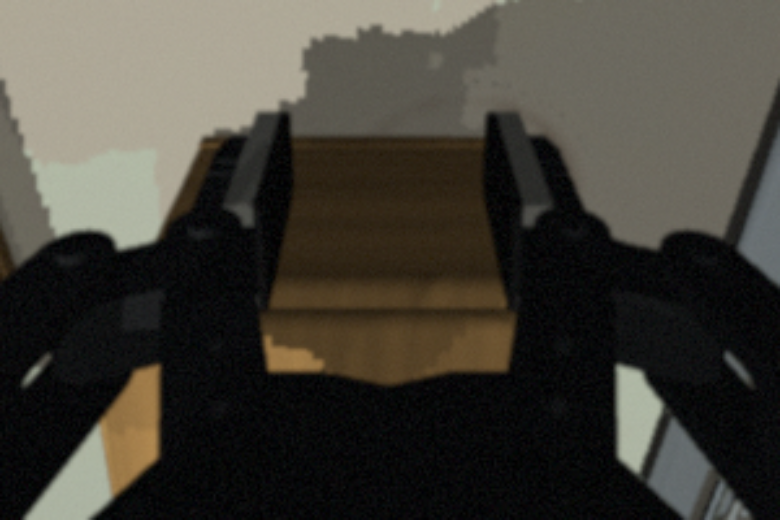

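The crop shows the lid's front edge (y≈290) lying across both fingers, just short of contact or touching. I continue in 1 mm steps and watch the force.

Call:
play_rows([
  [[0, -0.005, 0, 0, 0], [0, -0.01, 0, 0, 0], [0, -0.015, 0, 0, 0], [0, -0.015, 0, 0, 0]],
])

```text
clock: 5.15
tcp_pos: [0.5039, -0.0344, 0.069]
orientation: [0.233, -3.13, 0.0]
contact_force: [-4.6, -0.1, 3.5]
grip_width: 0.0427
gripper_force: 2.4
```

Call:
play_rows([
  [[0, 0, 0, -0.02, 0], [0, 0, 0, -0.04, 0], [0, 0, 0, -0.06, 0], [0, 0, 0, -0.06, 0]],
])

```text
clock: 5.48
tcp_pos: [0.5048, -0.0343, 0.0819]
orientation: [0.234, -3.132, 0.0]
contact_force: [-5.1, -1.2, 0.4]
grip_width: 0.0427
gripper_force: 3.0
```

```bash
python3 - <<'E'
from h import *
f=viewer.grab_frame('wrist'); g=viewer.grab_frame('scene')
a=cv2.resize(f['pixels'][200:400,170:470],None,fx=1.5,fy=1.5);b=cv2.resize(g['pixels'][140:240,250:400],None,fx=3,fy=3)
cv2.imwrite('pics/w3.png',np.vstack([a,b])[:,:,::-1])
o=get_obs();print(o['contact_force'],o['tcp_pos'])
E
```

```text
[-4.6783304  -0.89208719 -1.37883877] [ 0.50472023 -0.03426374  0.08146382]
```

View pics/w3.png

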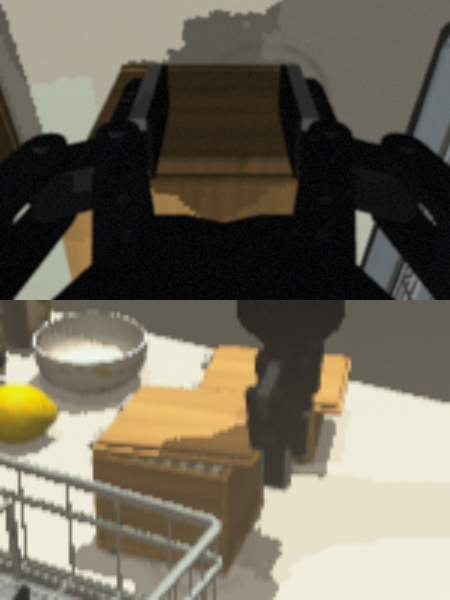

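The lid is lifting by friction: the gap under the lip shows the sachets in the scene crop at about (190,465), and the box hasn't moved. I follow the lip's arc.

Call:
play_rows([
  [[0, -0.003, 0, -0.03, 0], [0, -0.008, 0, -0.06, 0], [0, -0.015, 0, -0.09, 0], [0, -0.022, 0, -0.12, 0], [0, -0.032, 0, -0.15, 0], [0, -0.043, 0, -0.18, 0]],
])

```text
clock: 6.08
tcp_pos: [0.5137, -0.0329, 0.1182]
orientation: [0.234, -3.132, 0.0]
contact_force: [-4.8, 0.1, 1.5]
grip_width: 0.0427
gripper_force: 2.8
```

```bash
python3 - <<'E'
from h import *
f=viewer.grab_frame('wrist'); g=viewer.grab_frame('scene')
a=cv2.resize(f['pixels'][200:400,170:470],None,fx=1.5,fy=1.5);b=cv2.resize(g['pixels'][140:240,250:400],None,fx=3,fy=3)
cv2.imwrite('pics/w4.png',np.vstack([a,b])[:,:,::-1])
o=get_obs();print(o['contact_force'],o['tcp_pos'])
E
```

```text
[-6.3824531  -0.90037034  2.47649236] [ 0.51467926 -0.03278009  0.11899818]
```

View pics/w4.png

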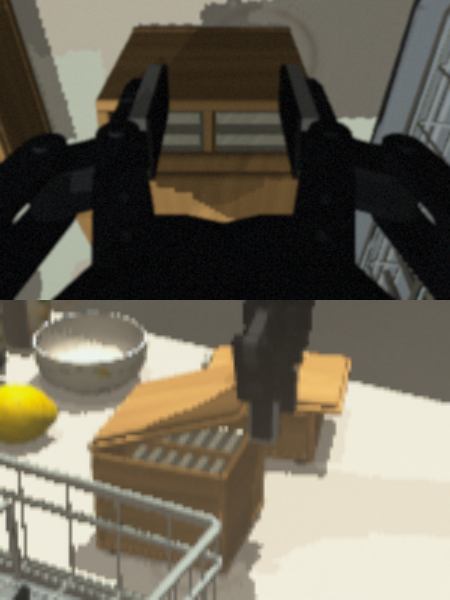

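The lid is at about 0.38 rad, well held, and the box is in place. I continue along the arc with slightly less push.

Call:
play_rows([
  [[0, -0.005, 0, -0.025, 0], [0, -0.014, 0, -0.05, 0], [0, -0.027, 0, -0.075, 0], [0, -0.041, 0, -0.1, 0], [0, -0.058, 0, -0.125, 0], [0, -0.075, 0, -0.15, 0], [0, -0.094, 0, -0.175, 0], [0, -0.115, 0, -0.2, 0], [0, -0.14, 0, -0.225, 0], [0, -0.165, 0, -0.25, 0], [0, -0.189, 0, -0.27, 0], [0, -0.213, 0, -0.29, 0]],
])

```text
clock: 7.18
tcp_pos: [0.5567, -0.0265, 0.1758]
orientation: [-0.234, 3.133, -0.0]
contact_force: [0.1, -0.1, -0.3]
grip_width: 0.0425
gripper_force: 0.2
```

```bash
python3 - <<'E'
from h import *
f=viewer.grab_frame('wrist'); g=viewer.grab_frame('scene')
a=cv2.resize(f['pixels'][200:400,170:470],None,fx=1.5,fy=1.5);b=cv2.resize(g['pixels'][140:240,250:400],None,fx=3,fy=3)
cv2.imwrite('pics/w5.png',np.vstack([a,b])[:,:,::-1])
o=get_obs();print(o['contact_force'],o['tcp_pos'])
E
```

```text
[-0.69466678  0.05092875 -0.24666686] [ 0.55743826 -0.02626845  0.17611306]
```

View pics/w5.png

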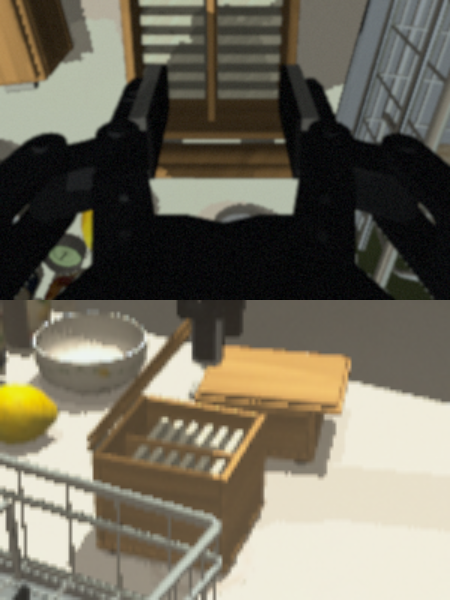

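The lid is at about 1 rad and resting on the fingers, and the box hasn't moved. Now mostly forward, still gently.

Call:
play_rows([
  [[0, -0.025, 0, -0.02, 0], [0, -0.05, 0, -0.035, 0], [0, -0.075, 0, -0.05, 0], [0, -0.1, 0, -0.065, 0], [0, -0.125, 0, -0.075, 0], [0, -0.15, 0, -0.085, 0], [0, -0.175, 0, -0.095, 0], [0, -0.2, 0, -0.105, 0], [0, -0.225, 0, -0.11, 0], [0, -0.25, 0, -0.115, 0], [0, -0.275, 0, -0.12, 0], [0, -0.3, 0, -0.12, 0]],
])

```text
clock: 8.28
tcp_pos: [0.6159, -0.0175, 0.1994]
orientation: [-0.234, 3.133, 0.0]
contact_force: [0.3, -0.2, -0.3]
grip_width: 0.0428
gripper_force: 0.1
```

Call:
play_rows([
  [[0, -0.02, 0, 0, 0], [0, -0.04, 0, 0, 0], [0, -0.06, 0, 0, 0], [0, -0.08, 0, 0, 0], [0, -0.095, 0, 0, 0], [0, -0.11, 0, 0, 0], [0, -0.12, 0, 0, 0], [0, -0.13, 0, 0, 0], [0, -0.14, 0, 0, 0], [0, -0.15, 0, 0, 0], [0, -0.15, 0, 0, 0]],
])

```text
clock: 9.2
tcp_pos: [0.6453, -0.0131, 0.1993]
orientation: [-0.234, 3.133, 0.0]
contact_force: [0.1, 1.1, 0.3]
grip_width: 0.0426
gripper_force: 0.0
```

```bash
python3 - <<'E'
from h import *
f=viewer.grab_frame('wrist'); g=viewer.grab_frame('scene')
a=cv2.resize(f['pixels'][200:400,170:470],None,fx=1.5,fy=1.5);b=cv2.resize(g['pixels'][140:240,250:400],None,fx=3,fy=3)
cv2.imwrite('pics/w6.png',np.vstack([a,b])[:,:,::-1])
o=get_obs();print(o['contact_force'],o['tcp_pos'])
E
```

```text
[ 0.18133923 -0.10825527 -0.26513173] [ 0.6449852  -0.01315715  0.1992837 ]
```

View pics/w6.png

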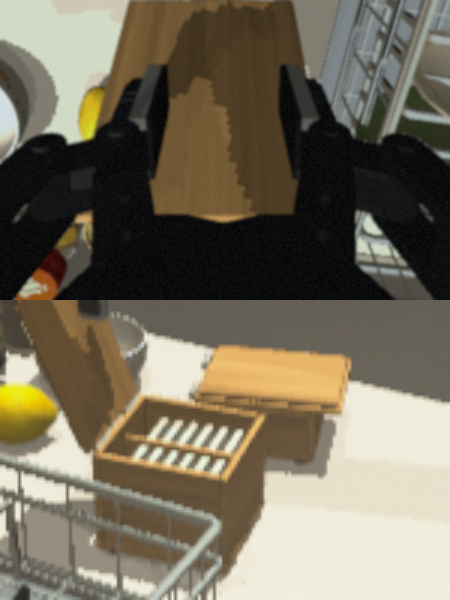

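The lid now leans back past upright (scene crop from (30,310) to (95,440)), the box is in place and the low caddy is shut. I back the fingers off and settle, then check for contact.

Call:
play_rows([
  [[0, 0.03, 0, 0, 0], [0, 0.08, 0, 0, 0], [0, 0.15, 0, 0, 0], [0, 0.25, 0, -0.05, 0], [0, 0.35, 0, -0.1, 0], [0, 0.4, 0, -0.15, 0], [0, 0.4, 0, -0.2, 0], [0, 0.4, 0, -0.2, 0], [0, 0.4, 0, -0.2, 0], [0, 0.4, 0, -0.2, 0], [0, 0.4, 0, -0.2, 0]],
])

```text
clock: 10.22
tcp_pos: [0.566, -0.0249, 0.2385]
orientation: [0.235, -3.132, -0.0]
contact_force: [-0.0, 0.3, 0.5]
grip_width: 0.0425
gripper_force: 0.0
```

```bash
python3 - <<'E'
from h import *
g=viewer.grab_frame('scene')
cv2.imwrite('pics/w7.png',cv2.resize(g['pixels'][90:250,230:440],None,fx=3,fy=3)[:,:,::-1])
E
```

```text
(no output)
```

View pics/w7.png

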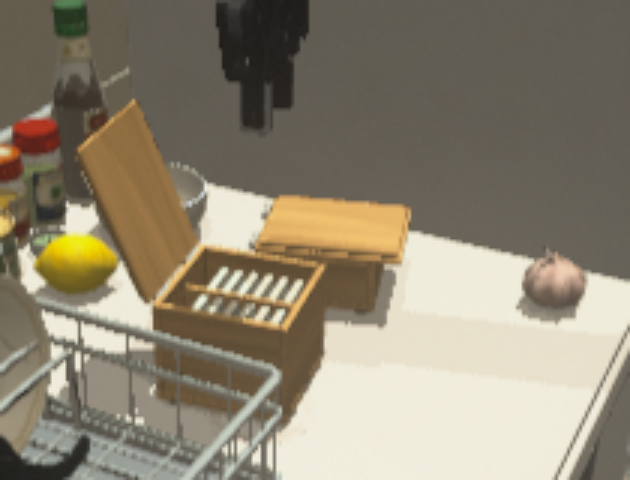

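The lid leans back open by itself, from (135,105) to (175,290), with the fingers clear of it. The low caddy and the garlic are where they were.

```bash
python3 -c "
from bench import r
print(r.hand_in())"
```

```text
the job is handed in; nothing more can be done
None
```

I pushed the tall caddy's lid up past upright with the fingertips; it now leans back open by itself, with the tall caddy not visibly shifted and the low caddy still shut, and I've handed the job in (no verdict was returned).

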